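# Wear check of a sloping cutting board with a plunger gauge

### The arm

A 6-joint arm with a two-finger parallel gripper is mounted at the origin on a cart in front of the work surface, level with it; the furniture and walls round the work are solid. World frame = base frame: x ahead of the robot, y to its left, z up, the work surface at z = 0. Lengths are in mm, angles in degrees, forces in N, time in s.
With the tool pointing down it reaches from about 325 to 900 mm from the base axis. Payload 3.5 kg.
Tool frame: the origin (TCP) lies midway between the tips of the shut fingers; the grasp point (between the pads) lies 19 mm behind it; z points along the fingers, y is the line along which they close (so a half turn about z gives the same grasp; the last joint's range is limited). The gripper opens to 85 mm and grips with 20 to 120 N. Pads are 22 mm wide; open, the fingers measure 114 mm over their backs; the gripper's body (76 mm by 85 mm) begins 54 mm behind the grasp point. The pads swing forward as they close: fully open they stand 13 mm farther back than shut.
Start: joints at [-5.924, 15.837, -1.513, 72.651, 0, 84.076], TCP at [624.997, -0.01, 231.313] pointing down, gripper open.
Joint ranges: [-178.77, 178.77], [-48.84, 107.48], [-61.69, 71.31], [-111.58, 123.2], [-90, 87.43], [-180, 180]. Speed limits (degrees/s): [147.25, 147.25, 180, 180, 180, 180].

### API

Orientations are given as [roll, pitch, yaw] about the fixed x, y, z axes, in that order (R = Rz(yaw) Ry(pitch) Rx(roll)).
In Python, from station import bot, get_image, sign_off gives the robot as it stands.
- The arm moves only by the shell command python3 -m crank 'ROWS' [FORCE]. ROWS is text: rows parted by semicolons, each of 7 numbers parted by spaces: the turn, a rotation vector about the world's x, y, z in rad, then the shift along the world's x, y, z in m, then the finger opening in m, from 0 to 0.0854. A call has exactly 5 rows; each row is the pose to reach, as a shift and turn from the pose commanded when the call began; what a row does not reach only later rows make up. A row lasts 1/8 s, in which the tool goes at most 62.5 mm and 10.7 degrees, less where a joint would pass 70% of its speed; a pose out of reach is approached as far as the arm can. A call with a gripper value outside its range is refused whole. The fingers move at their own pace and stop on an object; FORCE is the grip in N (left out, the last holds). Time passes only in rows, so rows that repeat a pose let the fingers close, or fill a call up. It gives the time, the measured TCP pose, the force, the opening and the grip force at its end, in the units of the state.
- bot.observe(): the state, without advancing time (a new reading comes with each control period).
- get_image(name): name is "scene" or "side" or "wrist"; returns a dict with "color" (384x512x3 uint8, red, green, blue), "z_map" (384x512 float32, mm along the optical axis (not along the pixel's ray), 0 where there is no reading), "fx", "fy", "cx", "cy" (pixels), "extrinsics" (4x4, takes a point from camera to world coordinates). Camera axes: x right, y down, z forward; pixel columns grow to the right and rows downward; lengths in mm; the calibration is good to about 2 mm. A picture is of the moment at which its call begins.
- sign_off(): hands the job in; it is judged then, once.
The state is a dict: "time_s": time; "joint_positions": joint angles; "qvel": joint speeds; "tau": joint torques, N m; "eef_pos": TCP position; "orientation": TCP orientation; "contact_force": force on the tool from outside, world axes, zero at the start; "ft_torque": the same for the moment, N m; "finger_gap": finger opening in mm; "grasp_force": force on a finger pad.
Only numpy, scipy, OpenCV 4.12 (cv2) and the standard library are available. Lean on these libraries where they do the work, as an engineer would, in place of code of your own. Each camera call takes 0.05 s, during which the arm holds its last target. There are 200 camera calls.

### The job

Check the sloping cutting board for wear: take the plunger gauge out of its holder, set its tip on the short cross bar at one end of the line marked on the board and, keeping the gauge square to the sloping surface and its sprung plunger lightly pressed in, draw the tip along the line to the ring at the other end without lifting it off. Finish while still holding the gauge there, with its tip inside the ring, square to the board and the plunger pressed in about half of its travel (never bottomed hard); leave the salt tub, brush and weight where they stand.

Things in the scene. Friction and masses are not known exactly. Their poses are not given: they have to be found in the camera images.
- gauge: Loose hand gauge upright in its holder, 0.15 to 0.25 kg. Grey housing 26 (x) x 40 (y) x 60 mm (z), black window on its -x face; below it a steel stem, 12 mm diameter, 22 mm long, then a sprung plunger (ball tip 8 mm diameter), 28 mm more. Origin: centre of the housing's underside; z away from the tip: housing z = 0 to 60 mm, free tip at z = -50 mm. Grip the housing, e.g. across y.
- tip (a point): Lowest point of the plunger's ball tip, on the gauge's axis; it moves with the plunger. It starts about 12 mm above the table inside the holder's hole.
- plunger (a joint): Travel of the plunger into the gauge (m): 0 free, 0.010 fully pressed in. Spring: about 1 N at the start of the travel, 3 N at half (0.005), 5 N at the end, where it meets a hard stop.
- holder: Fixed grey block 70 x 70 x 62 mm high; the gauge's stem stands in an 18 mm upright hole in the middle of its top, the housing rests on the top. Lift the gauge straight up by 55 mm or more to free it. Origin: centre of its underside. It stands left or right of the board, the salt tub on the other side.
- board: White cutting board 200 (x) x 260 (y) x 15 mm, fixed on a stand, sloping 0.26 rad (15 deg), low edge toward the robot, turned up to 0.3 rad about the vertical. Origin: centre of its TOP face, 55 mm above the table; z: normal of the top face; x up the slope; y along the level thin dark line, which runs from y = -80 to +80 mm at x = 0. The dark slot near the high edge is a hand slot.
- bar_mark: Short dark cross bar, 26 x 3 mm, flush in the board, across one end of the line: where the stroke begins. Origin: its centre on the board's surface (the frame itself is level, not tilted). It may be at either end of the line (board y = +80 or -80 mm).
- ring_mark: Dark ring, 24 mm in diameter, flush in the board at the other end of the line: where the stroke ends. Origin: its centre on the board's surface (the frame is level, not tilted).
- salt_tub: Plastic tub with a lid, 64 mm in diameter, 75 mm high, loose, standing on the other side of the board from the holder; leave it alone. Origin: centre of its underside.
- brush: Scrubbing brush 30 x 110 x 42 mm, loose, standing to the left of the board; leave it alone. Origin: centre of its underside, y along its length.
- weight: Brass scale weight with a knob, 40 mm in diameter, 43 mm high, loose, behind the board; leave it alone. Origin: centre of its underside.
Mind the look-alikes: they are no part of the job. Of the things that look like the gauge, the smallest one is meant.

How it is judged (in metres and radians):
On the way, in this order (a step that is already met when the one before it is completed fails the run):
1. the gauge is lifted out of its holder (height (world z) of tip above 0.075 m and contact force between the fingers and gauge above 2 N and contact force between gauge and holder below 0.05 N), for 0.1 s.
2. the tip is pressed lightly on the cross bar, gauge square to the board (distance between tip and bar_mark below 0.01 m and contact force between the fingers and gauge above 2 N and angle between the z axis of gauge and the z axis of board, either way round below 0.14 rad and value of joint plunger between 0.001 and 0.009 m and contact force between gauge and board above 0.5 N), for 0.1 s.
3. the pressed tip has been drawn a quarter of the way along the line, gauge square to the board (distance between tip and bar_mark between 0.03 and 0.05 m and contact force between the fingers and gauge above 2 N and angle between the z axis of gauge and the z axis of board, either way round below 0.14 rad and x of tip in the frame of board between -0.01 and 0.01 m and value of joint plunger between 0.001 and 0.009 m and contact force between gauge and board above 0.5 N), for 0.04 s.
4. the pressed tip has been drawn halfway along the line, gauge square to the board (distance between tip and bar_mark between 0.07 and 0.09 m and contact force between the fingers and gauge above 2 N and angle between the z axis of gauge and the z axis of board, either way round below 0.14 rad and x of tip in the frame of board between -0.01 and 0.01 m and value of joint plunger between 0.001 and 0.009 m and contact force between gauge and board above 0.5 N), for 0.04 s.
5. the pressed tip has been drawn three quarters of the way along the line, gauge square to the board (distance between tip and bar_mark between 0.11 and 0.13 m and contact force between the fingers and gauge above 2 N and angle between the z axis of gauge and the z axis of board, either way round below 0.14 rad and x of tip in the frame of board between -0.01 and 0.01 m and value of joint plunger between 0.001 and 0.009 m and contact force between gauge and board above 0.5 N), for 0.04 s.
6. the pressed tip has arrived inside the ring (distance between tip and ring_mark below 0.01 m and contact force between the fingers and gauge above 2 N and angle between the z axis of gauge and the z axis of board, either way round below 0.14 rad and value of joint plunger between 0.001 and 0.009 m and contact force between gauge and board above 0.5 N), for 0.1 s.
At the end, for the whole second after the job is handed in: The gauge is still held in the fingers and at rest, its tip within 10 mm of the ring's centre and pressing on the board, its axis within 0.14 rad (8 degrees) of the board's normal, the plunger pressed in 2.5 to 7.5 mm of its 10 mm, contact force under 8 N, clear of the holder (distance between tip and ring_mark below 0.01 m and contact force between the fingers and gauge above 2 N and angle between the z axis of gauge and the z axis of board, either way round below 0.14 rad and contact force between gauge and holder below 0.05 N and linear speed of gauge below 0.02 m/s and value of joint plunger between 0.0025 and 0.0075 m and contact force between gauge and board between 0.5 and 8 N); the arm keeps its last pose, push and grip.
It fails at once if the gauge presses the board with more than 15 N (plunger bottomed hard) (contact force between gauge and board above 15 N).
It fails at once if the tip is lifted off, or hops just above, the middle part of the line (3 to 12 mm clear of the board, between the marks) (x of tip in the frame of board between -0.012 and 0.012 m and y of tip in the frame of board between -0.055 and 0.055 m and z of tip in the frame of board between 0.003 and 0.012 m).
It fails at once if the salt tub is moved by more than 20 mm (distance of salt_tub from where it was at the start of the episode above 0.02 m).
It fails at once if the brush is moved by more than 20 mm (distance of brush from where it was at the start of the episode above 0.02 m).
It fails at once if the weight is moved by more than 20 mm (distance of weight from where it was at the start of the episode above 0.02 m).
It also fails if it takes over 45 s, if anything falls off the work surface, if the arm or the gripper's body presses on something with over 40 N, if the wrist force passes 120 N, or if a joint passes its speed limit or range.

## Working session

There is one attempt and no reset: what is moved stays moved. The work goes in short steps, Python scripts to look and compute and a shell command to move; the robot and the scene stay as the last step left them, time stands still between calls to the robot, and variables do not carry over. Pictures are saved under pics/ and viewed, at most 10 in all, crops included, and the job is handed in when it is done.

```bash
mkdir -p pics; ls
cat > h.py <<'E'
import numpy as np,cv2
from station import bot,get_image,sign_off
def pts(im):
    z=im["z_map"].astype(float);v,u=np.mgrid[0:z.shape[0],0:z.shape[1]]
    p=np.stack([(u-im["cx"])/im["fx"]*z,(v-im["cy"])/im["fy"]*z,z],-1)
    T=np.array(im["extrinsics"]);return p@T[:3,:3].T+T[:3,3]
def save(im,n): cv2.imwrite(f"pics/{n}.png",im["color"][:,:,::-1])
def ray(im,u,v):
    T=np.array(im["extrinsics"]);d=T[:3,:3]@np.array([(u-im["cx"])/im["fx"],(v-im["cy"])/im["fy"],1]);return T[:3,3],d
E
python3 - <<'E'
from h import *
import pickle
ims={n:get_image(n) for n in("scene","side","wrist")}
pickle.dump(ims,open("ims0.pkl","wb"))
save(ims["scene"],"scene0");save(ims["side"],"side0");save(ims["wrist"],"wrist0")
print(bot.observe())
E
```

```text
pics
{'time_s': 0.15, 'joint_positions': array([-5.92430209e+00,  1.58718674e+01, -1.58010262e+00,  7.26508397e+01,
       -5.34506813e-04,  8.40763291e+01]), 'qvel': array([-0.02821171, -0.11700569,  0.20745144, -0.07277519,  0.04480588,
       -0.03331442]), 'tau': array([ 1.17211301e-03, -4.46055973e+01,  2.95638728e+01,  1.04999804e-02,
       -4.45402588e-05, -1.76044369e-05]), 'eef_pos': array([6.24383079e+02, 5.22173167e-02, 2.30374797e+02]), 'orientation': array([-1.79897684e+02, -1.00786549e-02,  8.99993603e+01]), 'contact_force': array([0.44081145, 0.49725207, 0.8895921 ]), 'ft_torque': array([-0.0237324 , -0.02020642,  0.0131599 ]), 'grasp_force': 0.0, 'finger_gap': 85.23177944604629}
```

View pics/scene0.png

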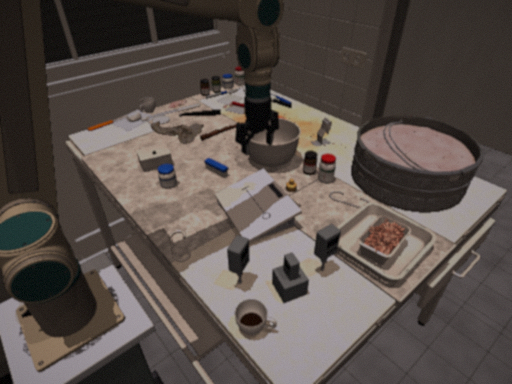

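View pics/side0.png

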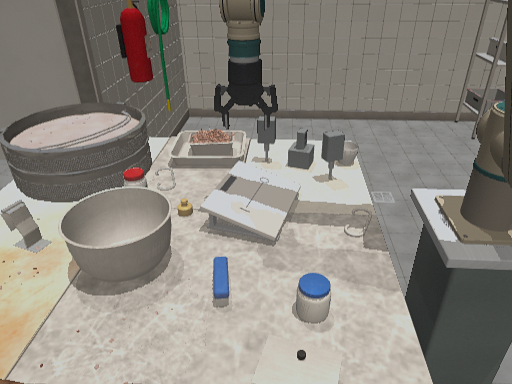

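Gauge look-alikes are at scene (238,255), (327,242) and (290,275). In the side view they are at (333,150), (266,132) and (302,148). Only the one at scene (290,275) stands in a square grey block, and it is the smallest, so I choose it and check it in a close crop.

Run:
```python
from h import *
import pickle
ims=pickle.load(open("ims0.pkl","rb"))
a=ims["scene"]["color"][165:325,200:360,::-1];b=ims["side"]["color"][110:250,190:370,::-1]
f=lambda x:cv2.resize(x,(400,400*x.shape[0]//x.shape[1]),interpolation=cv2.INTER_CUBIC)
a,b=f(a),f(b);b=cv2.copyMakeBorder(b,0,a.shape[0]-b.shape[0],0,0,0)
cv2.imwrite("pics/crop0.png",np.hstack([a,b]))
P=pts(ims["scene"]);Q=pts(ims["side"])
for n,I,p in [("sc",P,[(238,248),(290,264),(291,287),(327,242),(268,215),(223,201),(264,190),(258,205)]),("si",Q,[(302,139),(300,155),(333,147),(266,130),(245,210),(265,180),(228,205)])]:
    for u,v in p: print(n,u,v,I[v,u].round())
```

```text
sc 238 248 [ 379. -213.  156.]
sc 290 264 [ 463. -309.  120.]
sc 291 287 [ 453. -328.   56.]
sc 327 242 [ 571. -331.  141.]
sc 268 215 [590. -90.  59.]
sc 223 201 [543.  85.  32.]
sc 264 190 [658.   5.  68.]
sc 258 205 [601. -29.  55.]
si 302 139 [ 476. -278.  101.]
si 300 155 [ 481. -263.   52.]
si 333 147 [ 390. -178.  120.]
si 266 130 [ 592. -296.  122.]
si 245 210 [624.  70.  56.]
si 265 180 [583. -87.  55.]
si 228 205 [667.  65.  66.]
```

View pics/crop0.png

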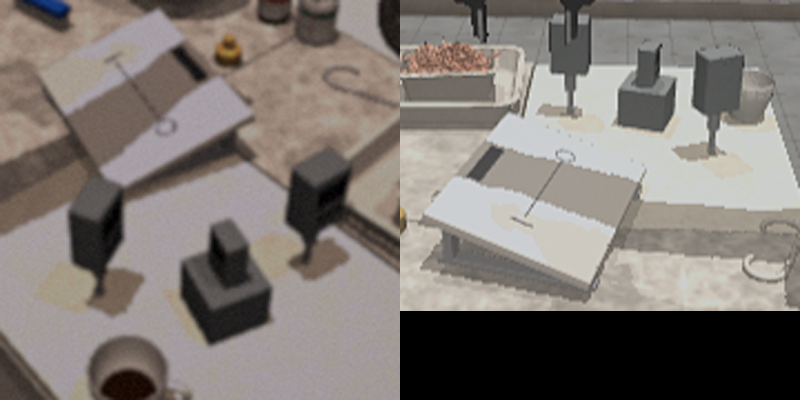

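View pics/wrist0.png

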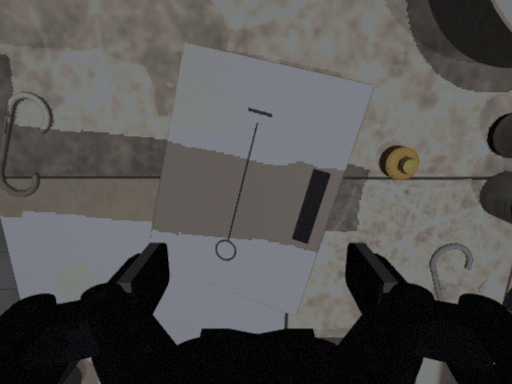

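The side and scene crops confirm the choice. The smallest gauge stands in the block at scene (290,275), and the two larger ones stand free. In the wrist view the bar is at (260,112), which is the +y end, the ring is at (226,250), and the weight is at (402,163). Next I compute the marks and the gauge pose.

Run:
```python
from h import *
import pickle
ims=pickle.load(open("ims0.pkl","rb"))
w=ims["wrist"]
g=cv2.cvtColor(w["color"],cv2.COLOR_RGB2GRAY)
def cz(im,u,v,z=55):
    o,d=ray(im,u,v);return o+d*(z-o[2])/d[2]
def blob(u0,v0,u1,v1,r=.6):
    s=g[v0:v1,u0:u1].astype(float);m=s<r*np.median(s)
    ys,xs=np.nonzero(m);print(m.sum(),xs.min()+u0,xs.max()+u0,ys.min()+v0,ys.max()+v0);return xs.mean()+u0,ys.mean()+v0,(xs.min()+xs.max())/2+u0,(ys.min()+ys.max())/2+v0
b=blob(243,102,278,119,.7);r=blob(212,238,240,266,.7);print(b,r)
B=cz(w,b[0],b[1]);R=cz(w,r[2],r[3]);print("bar",B,"ring",R,np.linalg.norm(B-R),np.degrees(np.arctan2(*(B-R)[:2])))
P=pts(w);print(P[112,290],P[250,250],P[230,200])
for n in("scene","side"):
    I=ims[n];Q=pts(I).reshape(-1,3)
    for lo,hi,cx,cy in[(112,135,465,-300),(45,75,465,-300),(90,190,385,-205),(90,190,585,-320)]:
        s=Q[(abs(Q[:,0]-cx)<60)&(abs(Q[:,1]-cy)<60)&(Q[:,2]>lo)&(Q[:,2]<hi)]
        if len(s)>5: print(n,lo,len(s),s.min(0).round(),s.max(0).round(),np.round(cv2.minAreaRect(s[:,:2].astype(np.float32)),1) if 0 else cv2.minAreaRect(s[:,:2].astype(np.float32)))
```

```text
81 248 271 108 116
108 215 235 238 260
(np.float64(259.82716049382714), np.float64(111.91358024691358), np.float64(259.5), np.float64(112.0)) (np.float64(225.51851851851853), np.float64(249.28703703703704), np.float64(225.0), np.float64(249.0))
bar [626.52772261  70.47300519  55.        ] ring [586.12719685 -83.85236002  55.        ] 159.52592525101045 14.670131406461842
[656.74239338  70.29338538  63.91150925] [615.62703358 -81.03498777  63.51744301] [556.4617397  -63.13768302  47.30016615]
scene 112 162 [ 461. -321.  112.] [ 494. -278.  125.] ((477.1675720214844, -300.0576171875), (40.88794708251953, 26.446687698364258), 74.97064971923828)
scene 45 545 [ 434. -343.   45.] [ 514. -256.   75.] ((477.6783142089844, -300.0075378417969), (71.77107238769531, 71.8740234375), 73.51341247558594)
scene 90 615 [ 357. -226.   90.] [ 420. -172.  159.] ((388.66656494140625, -200.21139526367188), (56.93452835083008, 38.210845947265625), 26.20863151550293)
scene 90 618 [ 563. -336.   90.] [ 621. -295.  159.] ((592.2584228515625, -315.97186279296875), (38.294307708740234, 57.625099182128906), 85.69766998291016)
side 112 65 [ 460. -318.  113.] [ 493. -277.  124.] ((476.7134704589844, -297.5494079589844), (39.59664535522461, 25.794069290161133), 75.80230712890625)
side 45 285 [ 437. -345.   45.] [ 520. -253.   74.] ((476.89080810546875, -299.4580993652344), (77.90808868408203, 71.32792663574219), 72.50189208984375)
side 90 529 [ 357. -223.   90.] [ 421. -169.  158.] ((388.7813415527344, -196.18740844726562), (58.25135803222656, 39.118934631347656), 24.37139320373535)
side 90 342 [ 564. -331.   90.] [ 622. -291.  159.] ((593.0106811523438, -310.0766906738281), (36.872528076171875, 57.274192810058594), 83.83193969726562)
```

```bash
python3 -m crank '0 0 0.17 -0.025 -0.05 0 0.0854; 0 0 0.34 -0.05 -0.1 0 0.0854; 0 0 0.51 -0.075 -0.15 0 0.0854; 0 0 0.68 -0.1 -0.2 0 0.0854; 0 0 0.85 -0.125 -0.25 0 0.0854' 60
python3 -m crank '0 0 0.17 -0.01 -0.02 0 0.0854; 0 0 0.33 -0.023 -0.049 0 0.0854; 0 0 0.459 -0.023 -0.049 0 0.0854; 0 0 0.459 -0.023 -0.049 0 0.0854; 0 0 0.459 -0.023 -0.049 0 0.0854'
python3 - <<'E'
from h import *
w=get_image("wrist");save(w,"wrist1")
Q=pts(w).reshape(-1,3)
for lo,hi in[(115,130),(56,68)]:
    s=Q[(abs(Q[:,0]-477)<55)&(abs(Q[:,1]+299)<55)&(Q[:,2]>lo)&(Q[:,2]<hi)]
    print(lo,len(s),cv2.minAreaRect(s[:,:2].astype(np.float32)))
o=bot.observe();print(o["eef_pos"],o["orientation"],o["joint_positions"],o["contact_force"])
E
```

```text
time_s: 0.78
eef_pos: [498.8, -251.3, 231.1]
orientation: [-180.0, -0.0, 139.0]
contact_force: [0.4, -0.8, 0.7]
finger_gap: 85.6
grasp_force: 0.0
time_s: 1.4
eef_pos: [477.0, -298.6, 231.1]
orientation: [180.0, -0.0, 164.9]
contact_force: [-0.5, 0.2, -0.5]
finger_gap: 85.1
grasp_force: 0.0
115 1309 ((476.8185729980469, -300.15338134765625), (39.71537780761719, 26.30293846130371), 73.37397766113281)
56 2533 ((476.9745178222656, -300.3758239746094), (69.9495849609375, 70.48585510253906), 73.2823486328125)
[ 477.06644277 -298.57027201  231.16049312] [ 1.79991150e+02 -1.82221475e-02  1.64953603e+02] [-3.86216175e+01  9.56600865e+00 -9.40863876e+00  7.10455935e+01
  8.23492229e-04 -2.35752194e+01] [-0.1360684  -0.63912204 -0.63668525]
```

View pics/wrist1.png

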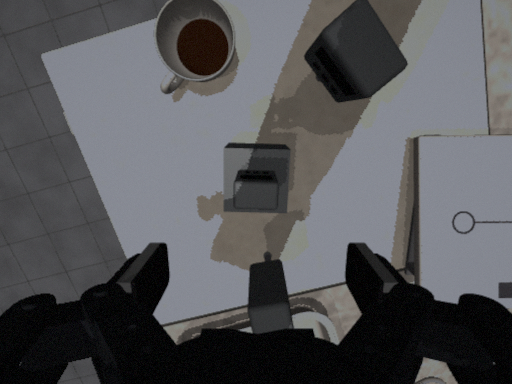

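The wrist view shows the gauge top at about (257,190), centred across the fingers. The larger look-alikes at (355,50) and (268,290) are clear of them. I descend.

```bash
python3 -m crank '0 0 -0.025 0 -0.0015 -0.04 0.0854; 0 0 -0.025 0 -0.0015 -0.08 0.0854; 0 0 -0.025 0 -0.0015 -0.12 0.0854; 0 0 -0.025 0 -0.0015 -0.145 0.0854; 0 0 -0.025 0 -0.0015 -0.156 0.0854' 60
python3 -m crank '0 0 0 0 0 0 0.03; 0 0 0 0 0 0 0.03; 0 0 0 0 0 0 0.03; 0 0 0 0 0 0 0.03; 0 0 0 0 0 0 0.03' 60
```

```text
time_s: 2.08
eef_pos: [476.1, -299.2, 73.6]
orientation: [179.9, -0.2, 163.6]
contact_force: [-0.2, 0.3, -0.0]
finger_gap: 85.0
grasp_force: 0.0
time_s: 2.7
eef_pos: [478.3, -301.5, 77.0]
orientation: [-179.9, 0.2, 163.6]
contact_force: [0.4, -0.3, 6.5]
finger_gap: 39.3
grasp_force: 61.1
```

```bash
python3 -m crank '0 0 0 0 0 0.02 0.03; 0 0 0 0 0 0.04 0.03; 0 0 0 0 0 0.065 0.03; 0 0 0 0 0 0.095 0.03; 0 0 0 0 0 0.125 0.03'
python3 -m crank '0 0 0 0 0 0 0.03; 0 0 0 0 0 0 0.03; 0 0 0 0 0 0 0.03; 0 0 0 0 0 0 0.03; 0 0 0 0 0 0 0.03'
python3 - <<'E'
from h import *
for n in("scene","side"):
    w=get_image(n);save(w,n+"2");P=pts(w)
    Q=P.reshape(-1,3)
    s=Q[(abs(Q[:,0]-477)<40)&(abs(Q[:,1]+300)<40)&(Q[:,2]>125)&(Q[:,2]<188)]
    for z in range(126,190,6):
        t=s[(s[:,2]>=z)&(s[:,2]<z+6)]
        if len(t): print(n,z,len(t),t.mean(0).round(),t[:,:2].min(0).round(),t[:,:2].max(0).round())
a=cv2.imread("pics/scene2.png")[190:310,220:340];b=cv2.imread("pics/side2.png")[60:180,240:360]
cv2.imwrite("pics/crop2.png",cv2.resize(np.hstack([a,b]),(800,400),interpolation=cv2.INTER_CUBIC))
print(bot.observe())
E
```

```text
time_s: 3.32
eef_pos: [476.3, -300.0, 200.5]
orientation: [180.0, -0.1, 163.6]
contact_force: [0.5, 0.1, -1.3]
finger_gap: 39.3
grasp_force: 60.6
time_s: 3.95
eef_pos: [476.7, -300.3, 199.6]
orientation: [180.0, -0.1, 163.6]
contact_force: [-0.5, 0.1, -1.6]
finger_gap: 39.6
grasp_force: 60.6
scene 138 7 [ 474. -300.  140.] [ 471. -303.] [ 477. -297.]
scene 144 3 [ 474. -301.  147.] [ 473. -302.] [ 475. -300.]
scene 150 5 [ 476. -300.  153.] [ 473. -302.] [ 480. -299.]
scene 156 2 [ 473. -301.  160.] [ 472. -302.] [ 474. -300.]
scene 162 8 [ 473. -303.  166.] [ 470. -306.] [ 478. -299.]
scene 168 4 [ 471. -300.  170.] [ 470. -303.] [ 472. -297.]
scene 180 1 [ 468. -316.  185.] [ 468. -316.] [ 468. -316.]
scene 186 7 [ 469. -312.  187.] [ 462. -320.] [ 480. -291.]
side 132 1 [ 478. -298.  137.] [ 478. -298.] [ 478. -298.]
side 138 5 [ 476. -297.  141.] [ 475. -301.] [ 478. -294.]
side 144 3 [ 476. -301.  147.] [ 475. -302.] [ 478. -300.]
side 150 3 [ 477. -298.  153.] [ 475. -302.] [ 478. -296.]
side 156 4 [ 477. -297.  159.] [ 475. -299.] [ 479. -294.]
side 162 3 [ 476. -295.  165.] [
[... 276 characters left out ...]
05, 'joint_positions': array([-3.87801288e+01,  1.07343940e+01, -1.18507224e+01,  6.74428629e+01,
       -2.48900188e-04, -2.23491451e+01]), 'qvel': array([-0.06553523, -0.16427985,  0.29166971,  0.11231817,  0.0392028 ,
        0.01826667]), 'tau': array([-1.03379600e-03, -3.97017181e+01,  2.93216354e+01,  9.80968354e-03,
       -7.06994051e-04,  2.98685586e-05]), 'eef_pos': array([ 476.90404695, -300.43058902,  200.0003229 ]), 'orientation': array([ 1.79989591e+02, -2.59721873e-02,  1.63569019e+02]), 'contact_force': array([-0.4968188 ,  0.11001039, -1.42730433]), 'ft_torque': array([ 0.00603299, -0.0120382 ,  0.01769272]), 'grasp_force': 60.58843016624451, 'finger_gap': 39.22909835987827}
```

View pics/crop2.png

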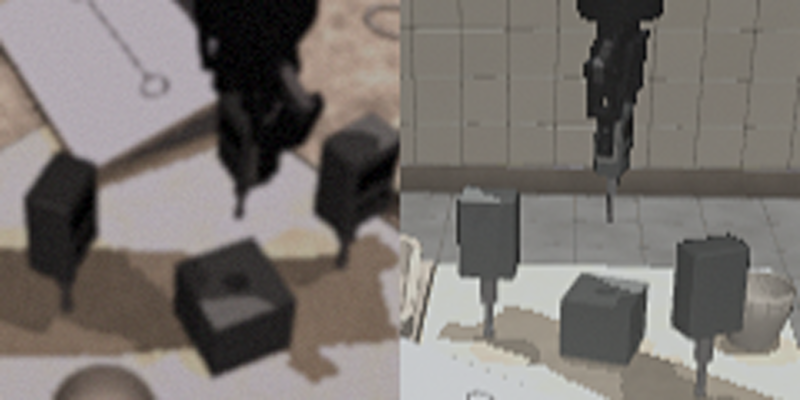

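The gauge is held straight with its tip about 65 mm below the TCP, and the holder is empty. Next I move to a pre-contact pose over the bar, tilted square to the board.

```bash
python3 -m crank '0 0 0 0.015 0.05 0.01 0.03; -0.011 -0.042 0 0.03 0.1 0.02 0.03; -0.022 -0.084 0 0.045 0.15 0.02 0.03; -0.033 -0.127 0 0.061 0.2 0.02 0.03; -0.044 -0.169 0 0.077 0.25 0.01 0.03'
python3 -m crank '-0.011 -0.042 0 0.015 0.05 -0.01 0.03; -0.0222 -0.0842 0 0.032 0.1 -0.02 0.03; -0.0222 -0.0842 0 0.0412 0.129 -0.034 0.03; -0.0222 -0.0842 0 0.0412 0.129 -0.034 0.03; -0.0222 -0.0842 0 0.0412 0.129 -0.034 0.03'
cat > st.py <<'E'
from h import *
from scipy.spatial.transform import Rotation as Ro
B=np.array([626.5,70.5,55]);R=np.array([586.1,-83.9,55])
y=(B-R)/np.linalg.norm(B-R);xh=np.array([y[1],-y[0],0]);n=-np.sin(.2618)*xh+np.cos(.2618)*np.array([0,0,1]);x=np.cross(y,n)
def rep(d=65):
    o=bot.observe();M=Ro.from_euler("xyz",o["orientation"],degrees=True).as_matrix()
    tip=o["eef_pos"]+d*M[:,2];f=tip-B
    print("t",o["time_s"],"tip rel bar in board x,y,z:",np.round([f@x,f@y,f@n],1),"tilt",np.round(np.degrees(np.arccos(-M[:,2]@n)),2),"F",np.round(o["contact_force"],1),"Fn",round(float(o["contact_force"]@n),2),"grip",round(o["grasp_force"]),np.round(o["eef_pos"],1))
if __name__=="__main__": rep(); print(x,y,n)
E
python3 st.py
```

```text
time_s: 4.68
eef_pos: [555.2, -49.1, 211.6]
orientation: [179.6, 10.3, 163.5]
contact_force: [0.9, -0.1, -1.2]
finger_gap: 39.2
grasp_force: 61.0
time_s: 5.3
eef_pos: [595.1, 78.1, 176.4]
orientation: [179.6, 15.0, 163.5]
contact_force: [0.6, -0.2, -1.3]
finger_gap: 39.5
grasp_force: 61.3
t 5.3 tip rel bar in board x,y,z: [ 0.2 -0.6 60.6] tilt 0.04 F [ 0.6 -0.2 -1.3] Fn -1.46 grip 61 [595.1  78.1 176.4]
[ 0.93446615 -0.24451057  0.25881964] [0.25313601 0.9674307  0.        ] [-0.25039006  0.06551657  0.96592567]
```

```bash
python3 -m crank '0 0 0 0.004 -0.001 -0.0155 0.03; 0 0 0 0.008 -0.002 -0.031 0.03; 0 0 0 0.0112 -0.0029 -0.0435 0.03; 0 0 0 0.0112 -0.0029 -0.0435 0.03; 0 0 0 0.0112 -0.0029 -0.0435 0.03'
python3 - <<'E'
from st import *
rep()
a=get_image("scene");b=get_image("side");save(a,"scene3");save(b,"side3")
def px(im,p):
    T=np.linalg.inv(np.array(im["extrinsics"]));c=T[:3,:3]@p+T[:3,3];return np.round([c[0]/c[2]*im["fx"]+im["cx"],c[1]/c[2]*im["fy"]+im["cy"]],1)
o=bot.observe();M=Ro.from_euler("xyz",o["orientation"],degrees=True).as_matrix();tip=o["eef_pos"]+65*M[:,2]
for n,im in(("sc",a),("si",b)): print(n,"B",px(im,B),"R",px(im,R),"tip",px(im,tip))
A=cv2.imread("pics/scene3.png")[160:240,220:300];C=cv2.imread("pics/side3.png")[165:245,205:285]
cv2.imwrite("pics/crop3.png",cv2.resize(np.hstack([A,C]),(800,400),interpolation=cv2.INTER_CUBIC))
E
```

```text
time_s: 5.92
eef_pos: [606.5, 75.4, 132.7]
orientation: [179.5, 15.0, 163.5]
contact_force: [-0.1, 0.7, -1.6]
finger_gap: 39.2
grasp_force: 61.3
t 5.925 tip rel bar in board x,y,z: [ 0.2 -0.3 15.4] tilt 0.01 F [-0.1  0.7 -1.6] Fn -1.44 grip 61 [606.5  75.4 132.7]
sc B [244.7 187.8] R [265.8 215.5] tip [243.7 184.4]
si B [244.2 210.2] R [264.  180.4] tip [245.3 205.2]
```

View pics/crop3.png

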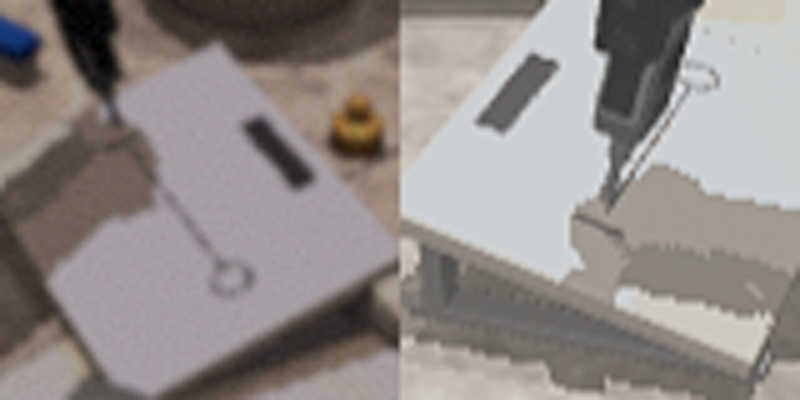

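The bar shows at side px (244.6,209.4) against a predicted (244.2,210.2), and the tip stands just above it. I descend along the normal while watching the force.

```bash
python3 -m crank '0 0 0 0.001 -0.0003 -0.0039 0.03; 0 0 0 0.002 -0.0005 -0.0077 0.03; 0 0 0 0.003 -0.0008 -0.0116 0.03; 0 0 0 0.0037 -0.001 -0.0145 0.03; 0 0 0 0.0037 -0.001 -0.0145 0.03' >/dev/null; python3 st.py|head -1
python3 -m crank '0 0 0 0.0003 0 -0.001 0.03; 0 0 0 0.0005 0 -0.0019 0.03; 0 0 0 0.0005 0 -0.0019 0.03; 0 0 0 0.0005 0 -0.0019 0.03; 0 0 0 0.0005 0 -0.0019 0.03'>/dev/null; python3 st.py|head -1
```

```text
t 6.65 tip rel bar in board x,y,z: [-0.3 -0.3  0.1] tilt 0.05 F [ 0.3  0.  -2.1] Fn -2.09 grip 61 [609.9  74.5 117.8]
t 7.275 tip rel bar in board x,y,z: [ 0.2 -0.1 -1.3] tilt 0.01 F [-0.3  0.2  0. ] Fn 0.11 grip 61 [610.7  74.6 116.6]
```

```bash
python3 -m crank '0 0 0 0.0004 -0.0001 -0.0015 0.03; 0 0 0 0.0008 -0.0002 -0.0031 0.03; 0 0 0 0.0008 -0.0002 -0.0031 0.03; 0 0 0 0.0008 -0.0002 -0.0031 0.03; 0 0 0 0.0008 -0.0002 -0.0031 0.03'>/dev/null; python3 st.py|head -1
python3 -m crank '0 0 0 0 0 0 0.03; 0 0 0 0 0 0 0.03; 0 0 0 0 0 0 0.03; 0 0 0 0 0 0 0.03; 0 0 0 0 0 0 0.03'>/dev/null; python3 st.py|head -1
```

```text
t 7.9 tip rel bar in board x,y,z: [ 0.2 -0.  -4.5] tilt 0.01 F [-0.9 -0.4  1.5] Fn 1.65 grip 61 [611.5  74.4 113.5]
t 8.525 tip rel bar in board x,y,z: [ 0.1 -0.  -4.6] tilt 0.01 F [-0.6  0.2  1.6] Fn 1.66 grip 61 [611.5  74.4 113.4]
```

```bash
python3 -m crank '0 0 0 -0.002 -0.0077 0 0.03; 0 0 0 -0.004 -0.0154 0 0.03; 0 0 0 -0.0061 -0.0232 0 0.03; 0 0 0 -0.0081 -0.0309 0 0.03; 0 0 0 -0.0101 -0.0386 0 0.03'>/dev/null; python3 st.py|head -1
```

```text
t 9.15 tip rel bar in board x,y,z: [ -0.  -40.6  -4.6] tilt 0.01 F [1.  1.9 1.8] Fn 1.62 grip 61 [601.1  35.2 113.3]
```

```bash
python3 -m crank '0 0 0 -0.002 -0.0077 0 0.03; 0 0 0 -0.004 -0.0154 0 0.03; 0 0 0 -0.0061 -0.0232 0 0.03; 0 0 0 -0.0081 -0.0309 0 0.03; 0 0 0 -0.0101 -0.0386 0 0.03'>/dev/null; python3 st.py|head -1
```

```text
t 9.775 tip rel bar in board x,y,z: [ -0.1 -80.4  -4.7] tilt 0.01 F [-0.1  2.2  1.7] Fn 1.83 grip 61 [591.   -3.3 113.3]
```

Steady force; continuing.

```bash
python3 -m crank '0 0 0 -0.002 -0.0077 0 0.03; 0 0 0 -0.004 -0.0154 0 0.03; 0 0 0 -0.0061 -0.0232 0 0.03; 0 0 0 -0.0081 -0.0309 0 0.03; 0 0 0 -0.0101 -0.0386 0 0.03'>/dev/null; python3 st.py|head -1
```

```text
t 10.4 tip rel bar in board x,y,z: [-1.000e-01 -1.203e+02 -4.600e+00] tilt 0.01 F [0.2 1.5 0.7] Fn 0.71 grip 61 [580.9 -41.9 113.3]
```

```bash
python3 -m crank '0 0 0 -0.002 -0.0077 0 0.03; 0 0 0 -0.004 -0.0154 0 0.03; 0 0 0 -0.0061 -0.0232 0 0.03; 0 0 0 -0.0081 -0.0309 0 0.03; 0 0 0 -0.0101 -0.0386 0 0.03'>/dev/null; python3 st.py|head -1
python3 -m crank '0 0 0 0 0 0 0.03; 0 0 0 0 0 0 0.03; 0 0 0 0 0 0 0.03; 0 0 0 0 0 0 0.03; 0 0 0 0 0 0 0.03'>/dev/null; python3 st.py|head -1
python3 - <<'E'
from h import *
a=get_image("scene");b=get_image("side");save(a,"scene4");save(b,"side4")
A=cv2.imread("pics/scene4.png")[170:250,225:305];C=cv2.imread("pics/side4.png")[140:220,225:305]
cv2.imwrite("pics/crop4.png",cv2.resize(np.hstack([A,C]),(800,400),interpolation=cv2.INTER_CUBIC))
E
```

```text
t 11.025 tip rel bar in board x,y,z: [  -0.  -160.2   -4.6] tilt 0.01 F [0.2 2.5 1. ] Fn 1.04 grip 61 [570.8 -80.5 113.3]
t 11.65 tip rel bar in board x,y,z: [   0.  -159.6   -4.6] tilt 0.01 F [-1.3 -2.2  0.6] Fn 0.77 grip 62 [571.  -80.  113.3]
```

View pics/crop4.png

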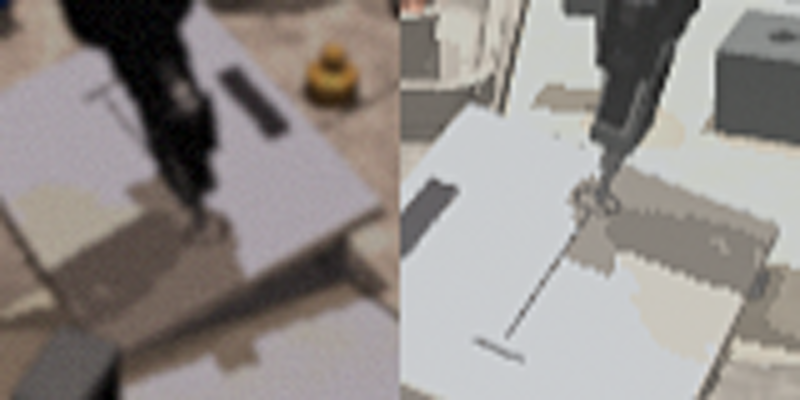

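The tip stands inside the ring, with its contact at side crop (600,195) and the ring centred at about (597,198). I press in slightly and settle, averaging the force.

```bash
for i in 1 2 3; do python3 -m crank '0 0 0 0 0 -0.0002 0.03; 0 0 0 0 0 -0.0002 0.03; 0 0 0 0 0 -0.0002 0.03; 0 0 0 0 0 -0.0002 0.03; 0 0 0 0 0 -0.0002 0.03'>/dev/null; python3 st.py|head -1; done
```

```text
t 12.375 tip rel bar in board x,y,z: [   0.  -159.6   -4.8] tilt 0.01 F [-0.5 -0.3  1.3] Fn 1.36 grip 62 [571.1 -80.  113.2]
t 13.0 tip rel bar in board x,y,z: [   0.  -159.6   -5. ] tilt 0.0 F [-1.7 -0.3  1.7] Fn 2.1 grip 62 [571.1 -80.  112.9]
t 13.625 tip rel bar in board x,y,z: [  -0.  -159.7   -5.2] tilt 0.01 F [-0.7 -1.3  1. ] Fn 1.05 grip 62 [571.1 -80.  112.8]
```

```bash
python3 -c "
from station import sign_off
print(sign_off())"
```

```text
the job is handed in; nothing more can be done
None
```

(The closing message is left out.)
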